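Light up and tip a tote of ferrules into its corner for a count

TASK

Get the loose metal ferrules ready to be counted: first raise the panel of the folded inspection light to about 45 degrees and leave it standing there, let go of. Then take the square white tote by its upright corner tab and raise that corner until the tote is tipped about 30 degrees and all three ferrules have slid together into the corner opposite the tab; the program finishes while still holding the tote still, tipped like this (its lowest corner may stay on the worktop, but it leans on nothing else). Keep the ferrules in the tote, and do not disturb the other things on the worktop.

Things in the scene. Friction and masses are not known exactly. Their poses are not given: they have to be found in the camera images.
- tote_mid (a point): centre of the square white tub, 22.5 mm above its underside. The tub is 160 x 160 mm outside, 45 mm tall, walls and floor 5 mm, open on top, about 0.5 kg, loose. Its x axis runs level along the diagonal, from the tab's corner to the opposite corner, where the ferrules must gather; z up. All four outer corners lie 113 mm from the centre, on its x and y axes
- tote_tab (a point): grip point on the tote's tab, an upright plate outside one corner, along the diagonal: 12 mm thick (along y), 58 mm long (46 mm outside the tub), from 20 to 80 mm above the tote's underside. The point is 143 mm from the tub's centre along -x, 60 mm above the underside. Axes as tote_mid. Pinched with 20 N the tab turns between the fingers as the tote pivots on its opposite bottom corner; a hard squeeze hinders that
- tote_corner (a point): inner bottom corner of the tub opposite the tab, on the upper face of the floor, 106 mm from the tub's centre along +x; here the ferrules must gather. Axes as those of tote_mid
- ferrule0_mid (a point): middle of one of three equal loose smooth metal ferrules in the tote (flange 28 mm across and 6 mm thick, with a 19 mm neck on top, 16 mm tall in all, 30 g), 8 mm above its underside; slides in the tub once it is tipped by 15 to 25 degrees
- ferrule1_mid (a point): middle of one of three equal loose smooth metal ferrules in the tote (flange 28 mm across and 6 mm thick, with a 19 mm neck on top, 16 mm tall in all, 30 g), 8 mm above its underside; slides in the tub once it is tipped by 15 to 25 degrees
- ferrule2_mid (a point): middle of one of three equal loose smooth metal ferrules in the tote (flange 28 mm across and 6 mm thick, with a 19 mm neck on top, 16 mm tall in all, 30 g), 8 mm above its underside; slides in the tub once it is tipped by 15 to 25 degrees
- light: base of the inspection light, a white slab 170 (x) x 200 (y) x 36 mm, fixed to the worktop; origin at the centre of its underside; x points from its front edge to the hinge edge, y along the hinge
- panel (a joint): opening angle of the light's panel, rad: 0 folded flat on the base, 0.785 is 45 degrees, 1.75 the stop. The panel is a white plate 170 x 200 x 12 mm, 0.3 kg, hinged along the base's +x edge, its other edge swings up. The hinge is stiff: the panel stays at any angle; moving it takes up to about 6 N at the tab
- panel_hinge (a point): middle of the panel's hinge line, 44 mm above the worktop, 85 mm along +x from the middle of the base; the line runs along this point's y axis
- panel_tab (a point): grip point on the panel's tab, an upright plate on the panel near its free edge: 12 mm thick (along y, the hinge direction), 34 mm long, standing 48 mm above the panel's top face. The point is 145 mm from the hinge, 38 mm above the panel's mid-plane (32 mm above its top face). Turns with the panel: x towards the hinge, z square to the panel. The pinched tab can turn between the fingers
- bottle: loose clear bottle with an orange cap, 60 mm across, 150 mm tall; origin at the centre of its underside; bystander, leave alone
- jar: loose small amber jar, 38 mm across, 55 mm tall, between the tote and the light; origin at the centre of its underside; bystander, leave alone
- dish: loose flat glass dish, 90 mm across, 14 mm tall, nearest the robot; origin at the centre of its underside; bystander, leave alone
- beaker: loose glass beaker, 68 mm across, 90 mm tall; origin at the centre of its underside; bystander, leave alone
- rack: loose white tube rack 160 x 70 mm, 102 mm tall with its capped tubes; origin at the centre of its underside; bystander, leave alone
- flask: loose white bottle with a blue cap, 72 mm across, 130 mm tall; origin at the centre of its underside; bystander, leave alone

How it is judged (in metres and radians):
On the way, in this order (a step that is already met when the one before it is completed fails the run):
1. the light's panel stands at about 45 degrees, let go of, with the tote still level (value of joint panel between 0.61 and 0.96 rad and contact force between the fingers and panel below 0.3 N and angle between tote_mid's own z axis and vertical below 0.1 rad), for 0.3 s.
2. the tote is tipped in the fingers (angle between tote_mid's own z axis and vertical above 0.2 rad and contact force between the fingers and tote above 1 N), for 0.1 s.
3. all ferrules are gathered in the corner opposite the tab while the tote is held tipped (distance between each of ferrule0_mid, ferrule1_mid, ferrule2_mid and tote_corner below 0.08 m and angle between tote_mid's own z axis and vertical between 0.35 and 0.79 rad and contact force between the fingers and tote above 1 N and height (world z) of tote_tab above 0.12 m), for 0.2 s.
At the end, for the whole second after the job is handed in: Tote held still in the fingers, tipped 20 to 45 degrees, its tab point over 120 mm above the worktop, leaning on neither light nor bystander; each ferrule's middle at rest within 80 mm of the inner corner opposite the tab; the light's panel untouched at 35 to 55 degrees (all of step 3 and value of joint panel between 0.61 and 0.96 rad and contact force between tote and bottle below 0.3 N and contact force between tote and jar below 0.3 N and contact force between tote and dish below 0.3 N and contact force between tote and beaker below 0.3 N and contact force between tote and rack below 0.3 N and contact force between tote and flask below 0.3 N and contact force between tote and light below 0.3 N and contact force between the fingers and panel below 0.3 N and linear speed of each of tote, ferrule0, ferrule1, ferrule2 below 0.02 m/s and angular speed of tote below 0.15 rad/s); the arm keeps its last pose, push and grip.
It fails at once if a ferrule leaves the tote (distance between any of ferrule0_mid, ferrule1_mid, ferrule2_mid and tote_mid above 0.13 m).
It fails at once if a bystander is disturbed (moved more than 30 mm) (distance of any of bottle, jar, dish, beaker, rack, flask from where it was at the start of the episode above 0.03 m).
It also fails if it takes over 45 s, if anything falls off the work surface, if the arm or the gripper's body presses on something with over 40 N, if the wrist force passes 120 N, or if a joint passes its speed limit or range.

ROBOT

A 7-joint arm with a two-finger parallel gripper is mounted at the origin on the work surface. World frame = base frame: x ahead of the robot, y to its left, z up, the work surface at z = 0. Lengths are in mm, angles in rad, forces in N, time in s.
With the tool pointing down it reaches from about 400 to 850 mm from the base axis. Payload 6.9 kg.
Tool frame: the origin (TCP) lies on the mounting face of the last link; the fingertips stand 173 mm ahead of it and the grasp point (between the pads) lies 155 mm ahead of it; z points along the fingers, y is the direction in which the jaws open and shut (so a half turn about z gives the same grasp; the last joint's range is limited). The gripper opens to 85 mm and grips with 20 to 120 N. Pads are 22 mm wide; open, the fingers measure 114 mm over their backs; the gripper's body (76 mm by 85 mm) begins 54 mm behind the grasp point. The pads swing forward as they close: fully open they stand 13 mm farther back than shut.
Start: joints at [1.294, 0.507, -0.238, 1.5, 0.126, 1.149, -0.155], TCP at [233.42, -579.77, 404.675] pointing down, gripper open.
Joint ranges: [-3.08, 3.08], [-0.24, 2.05], [-1.43, 1.35], [0, 2.5], [-1.52, 4.66], [0.17, 1.96], [-2.89, 2.89]. Speed limits (rad/s): [2.39, 2.39, 3.14, 3.14, 3.14, 3.14, 3.14].

INTERFACE

Orientations are given as a unit quaternion [x, y, z, w].
In Python, from cell import r, imaging, ticket gives the robot as it stands.
- The arm moves only by the shell command python3 -m inch 'ROWS'. ROWS is text: rows parted by semicolons, each of 5 numbers parted by spaces: the shift along the world's x, y, z in m, then the turn about the world's z in rad, then the opening, from 0 (shut) to 1 (fully open). A call has 1 to 10 rows; each row is the pose to reach, as a shift and turn from the pose commanded when the call began; what a row does not reach only later rows make up. A row lasts 1/10 s, in which the tool goes at most 50 mm and 8.59 degrees, less where a joint would pass 70% of its speed; a pose out of reach is approached as far as the arm can. A call with a gripper value outside its range is refused whole. The fingers move at their own pace and stop on an object; the grip force is fixed at half the most. Time passes only in rows, so rows that repeat a pose let the fingers close. It gives the time, the measured TCP pose, the force and the opening at its end, in the units of the state.
- r.get_state(): the state, without advancing time (a new reading comes with each control period).
- imaging.snapshot(name): name is "scene" or "top"; returns (picture, depth): 480x640x3 uint8, blue, green, red; 480x640 float32, mm along the optical axis (not along the pixel's ray), 0 where there is no reading.
- imaging.get_calibration(name): a dict with "fovy" (degrees; the focal length in pixels is half the picture's height over the tangent of half this angle, whatever the lens; pixels are square), "cx", "cy" (the principal point, pixels), "dist_coeffs" ([k1, k2, p1, p2, k3] as OpenCV has them; the pictures are not rectified), "extrinsics" (4x4, takes a point from camera to world coordinates). Camera axes: x right, y down, z forward; pixel columns grow to the right and rows downward; lengths in mm; the calibration is good to about 2 mm. A picture is of the moment at which its call begins. get_calibration takes no time and is no camera call.
- ticket.finish_job(): hands the job in, once; it reports no verdict.
The state is a dict: "t": time; "q": joint angles; "joint_velocities": joint speeds; "joint_torque": joint torques, N m; "tcp_pos": TCP position; "tool_rot": TCP orientation; "force": force on the tool from outside, world axes, zero at the start; "ft_torque": the same for the moment, N m; "opening": finger opening in mm.
Only numpy, scipy, OpenCV 4.12 (cv2) and the standard library are available. Lean on these libraries where they do the work, as an engineer would, in place of code of your own. Each camera call takes 0.05 s, during which the arm holds its last target.

## Working session

There is one attempt and no reset: what is moved stays moved. The work goes in short steps, Python scripts to look and compute and a shell command to move; the robot and the scene stay as the last step left them, time stands still between calls to the robot, and variables do not carry over. Pictures are saved under pics/ and viewed, and the job is handed in when it is done.

```bash
ls; mkdir -p pics; cat > h.py <<'E'
import numpy as np,cv2
from cell import r,imaging,ticket
def snap(name,tag):
    p,d=imaging.snapshot(name); cv2.imwrite(f'pics/{tag}.png',p); np.save(f'pics/{tag}_d.npy',d); return p,d
def K(name):
    c=imaging.get_calibration(name); f=240/np.tan(np.radians(c['fovy'])/2)
    return np.array([[f,0,c['cx']],[0,f,c['cy']],[0,0,1]]),np.array(c['dist_coeffs'],float),np.array(c['extrinsics'])
def ray(name,uv):
    k,d,E=K(name); n=cv2.undistortPoints(np.array(uv,float).reshape(-1,1,2),k,d).reshape(-1,2)
    return E[:3,3],np.c_[n,np.ones(len(n))]@E[:3,:3].T
def onplane(name,uv,z):
    o,v=ray(name,uv); return o+v*((z-o[2])/v[:,2])[:,None]
def cloud(name,D):
    h,w=D.shape; u,v=np.meshgrid(np.arange(w),np.arange(h)); o,R=ray(name,np.c_[u.ravel(),v.ravel()])
    return (o+R*D.ravel()[:,None]).reshape(h,w,3)
def proj(name,P):
    k,d,E=K(name); M=np.linalg.inv(E); return cv2.projectPoints(np.array(P,float).reshape(-1,1,3),cv2.Rodrigues(M[:3,:3])[0],M[:3,3],k,d)[0].reshape(-1,2)
E
python3 - <<'E'
from h import *
snap('scene','s0');snap('top','t0')
s=r.get_state();print(s)
for n in('scene','top'):print(K(n))
E
```

```text
pics
{'t': 0.1, 'q': array([ 1.29349392,  0.50825808, -0.23752338,  1.50104219,  0.12567564,
        1.14892936, -0.15479201]), 'joint_velocities': array([ 0.00018624, -0.00150265,  0.00039007, -0.00089551,  0.00077711,
       -0.00170297, -0.00029413]), 'joint_torque': array([-5.60186076e-03, -6.21839905e+01, -2.19484158e+00, -2.50206578e+01,
        1.25178171e-02,  7.76100758e-03,  2.16996136e-05]), 'tcp_pos': array([ 233.31967155, -579.6216249 ,  403.91020283]), 'tool_rot': array([ 9.81737955e-01,  1.90236446e-01, -1.65025576e-04, -8.09299725e-04]), 'force': array([-0.57214298, -0.07436654, -0.08197255]), 'ft_torque': array([ 0.02454613, -0.00945622, -0.01095137]), 'opening': 85.53960379711937}
(array([[614.05801603,   0.        , 318.79233107],
       [  0.        , 614.05801603, 241.09100412],
       [  0.        ,   0.        ,   1.        ]]), array([-0.08543255,  0.        ,  0.        ,  0.        ,  0.        ]), array([[-8.25170020e-01,  3.26414272e-01, -4.61029458e-01,
         1.39397104e+03],
       [ 5.64567382e-01,  5.03891877e-01, -6.53725208e-01,
         1.07842408e+03],
       [ 1.89237609e-02, -7.99716637e-01, -6.00079321e-01,
         1.06250061e+03],
       [ 0.00000000e+00,  0.00000000e+00,  0.00000000e+00,
         1.00000000e+00]]))
(array([[499.96485793,   0.        , 318.42661765],
       [  0.        , 499.96485793, 243.94110563],
       [  0.        ,   0.        ,   1.        ]]), array([-0.07465001,  0.        ,  0.        ,  0.        ,  0.        ]), array([[ 7.16185149e-03, -9.83129391e-01,  1.82771191e-01,
         3.47324545e+02],
       [-9.99949293e-01, -8.33503517e-03, -5.65149091e-03,
         7.33170551e+00],
       [ 7.07955112e-03, -1.82721448e-01, -9.83139233e-01,
         1.48279890e+03],
       [ 0.00000000e+00,  0.00000000e+00,  0.00000000e+00,
         1.00000000e+00]]))
```

View pics/s0.png

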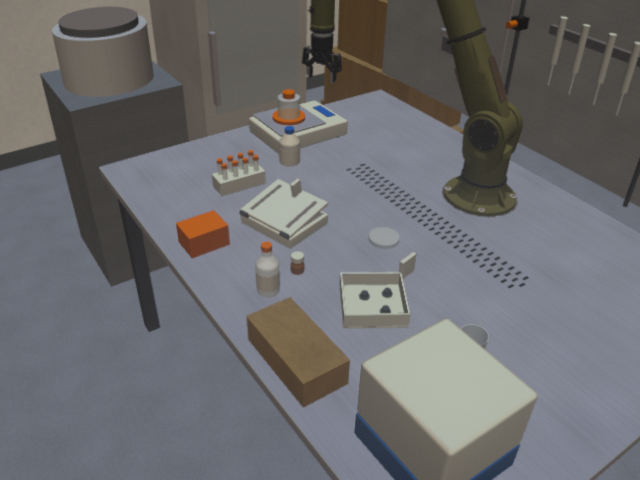

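View pics/t0.png

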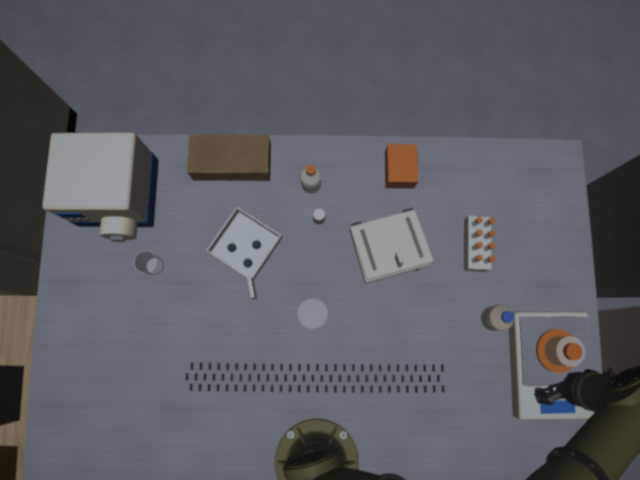

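The top view shows the tote at about (244,243) with its tab at (252,288), the jar at (319,215), the bottle at (311,178) and the dish at (313,313). The light is at (391,245), with its tab at (398,258). I'll enlarge the tote and the light before measuring.

```bash
python3 - <<'E'
from h import *
p=cv2.imread('pics/t0.png')
a=cv2.resize(p[195:310,195:295],None,fx=5,fy=5,interpolation=cv2.INTER_CUBIC)
b=cv2.resize(p[195:295,340:445],None,fx=5,fy=5,interpolation=cv2.INTER_CUBIC)
cv2.imwrite('pics/t0a.png',a);cv2.imwrite('pics/t0b.png',b)
D=np.load('pics/t0_d.npy');C=cloud('top',D);z=C[...,2];print('table z',np.median(z[300:340,200:290]),z[330:350,330:440].std())
# tote & light masks by height
m=((z>10)&(z<130)).astype(np.uint8)
n,l,st,ce=cv2.connectedComponentsWithStats(m)
for i in range(1,n):
    if st[i,4]>60:
        P=C[l==i];print(i,st[i],P[:,:2].mean(0).round(),np.percentile(P[:,2],[5,50,95,100]).round())
E
```

```text
table z 1.2777064864544627 94.63193962390054
1 [ 187  134   84   47 3734] [870. 267.] [31. 80. 86. 92.]
17 [ 385  144   34   45 1403] [ 851. -246.] [26. 70. 75. 81.]
19 [ 100  147   59   95 1346] [737. 511.] [ 18.  89. 127. 130.]
41 [301 168  20  25 370] [793.  23.] [ 23.  97. 119. 128.]
91 [206 207  76  92 879] [603. 216.] [12. 43. 81. 88.]
96 [313 208  12  16 156] [699.  -1.] [20. 55. 60. 67.]
97 [ 350  208   83   75 4155] [ 609. -209.] [ 37.  66.  82. 130.]
107 [ 60 217  42  12 284] [669. 682.] [ 18.  81. 125. 129.]
110 [ 464  216   31   56 1518] [ 618. -467.] [ 23.  52. 105. 112.]
187 [249 238  12  12  74] [620. 186.] [10. 16. 24. 26.]
202 [226 242  10  13  67] [608. 260.] [11. 16. 25. 26.]
238 [134 250  29  25 467] [554. 495.] [16. 63. 93. 99.]
273 [240 258  13  10  68] [563. 211.] [11. 18. 27. 29.]
355 [297 298  31  31 712] [416.  16.] [11. 16. 20. 24.]
368 [ 481  305  113  115 6845] [ 290. -623.] [ 41.  80.  98. 130.]
552 [ 275  419   84   61 2182] [55.  3.] [ 11.  17.  87. 130.]
```

```bash
python3 - <<'E'
from h import *
D=np.load('pics/t0_d.npy');C=cloud('top',D);z=C[...,2]
def box(u0,u1,v0,v1,lo,hi):
    u,v=np.meshgrid(np.arange(u0,u1),np.arange(v0,v1));s=z[v0:v1,u0:u1];k=(s>lo)&(s<hi);return C[v0:v1,u0:u1][k]
P=box(240,265,265,302,65,100);print('totetab',len(P),P.mean(0).round(1),P[:,2].max(),cv2.minAreaRect(P[:,:2].astype(np.float32)))
P=box(385,410,245,272,80,125);print('paneltab',len(P),P.mean(0).round(1),P[:,2].max(),cv2.minAreaRect(P[:,:2].astype(np.float32)))
P=box(200,290,200,282,30,58);print('tote',len(P),P[:,2].max(),cv2.minAreaRect(P[:,:2].astype(np.float32)))
P=box(340,440,200,290,40,60);print('panel',len(P),cv2.minAreaRect(P[:,:2].astype(np.float32)),np.median(P[:,2]))
E
```

```text
totetab 100 [483.4 189.   80.4] 87.85806331356343 ((484.15545654296875, 189.59860229492188), (57.93827438354492, 12.487228393554688), 12.40208625793457)
paneltab 165 [ 553.3 -224.1   95.5] 124.9833459546935 ((556.5758666992188, -224.32797241210938), (68.36427307128906, 52.32533645629883), 88.92903900146484)
tote 502 56.50173208875003 ((617.2894287109375, 218.03558349609375), (166.33563232421875, 160.6990966796875), 57.668148040771484)
panel 1087 ((617.3991088867188, -211.20474243164062), (176.17373657226562, 203.6928253173828), 14.82584285736084) 55.19412097965915
```

View pics/t0a.png

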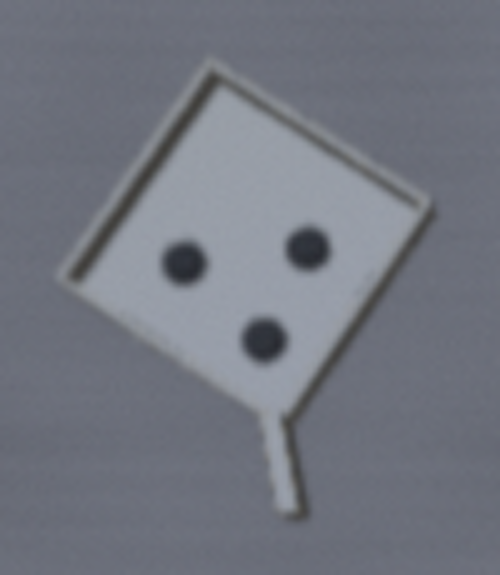

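View pics/t0b.png

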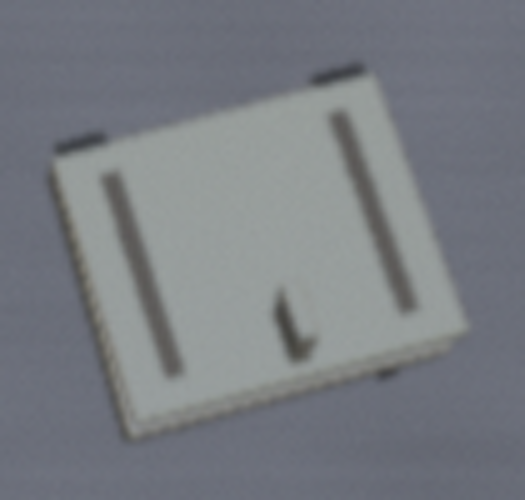

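```bash
python3 - <<'E'
from h import *
D=np.load('pics/t0_d.npy');C=cloud('top',D)
p=cv2.imread('pics/t0.png');g=cv2.cvtColor(p,cv2.COLOR_BGR2GRAY)
# panel plane fit: pixels in interior
m=np.zeros(g.shape,np.uint8)
cv2.fillPoly(m,[np.array([[355,229],[410,214],[427,258],[369,275]])],1); cv2.rectangle(m,(390,248),(408,270),0,-1)
P=C[m>0];P=P[P[:,2]>30]
for _ in range(4):
    A=np.c_[P[:,:2],np.ones(len(P))];c=np.linalg.lstsq(A,P[:,2],rcond=None)[0];e=P[:,2]-A@c;P=P[abs(e)<6]
print('panel slope',c,'angle',np.arctan(np.hypot(c[0],c[1])),'dir(x axis yaw)',np.degrees(np.arctan2(-c[1],-c[0])),len(P),e.std())
# white contour of light in top
hsv=cv2.cvtColor(p,cv2.COLOR_BGR2HSV)
print('px', hsv[240,380],hsv[300,300],hsv[270,240],hsv[215,222], hsv[256,399],hsv[290,253])
for name,(a,b,u,v) in {'tote':(200,290,200,302),'light':(340,440,200,290)}.items():
    w=((g>140)).astype(np.uint8); k=np.zeros_like(w);k[u:v,a:b]=w[u:v,a:b]
    cs,_=cv2.findContours(k,cv2.RETR_EXTERNAL,cv2.CHAIN_APPROX_NONE);c0=max(cs,key=cv2.contourArea)
    print(name,cv2.contourArea(c0),cv2.minAreaRect(c0),cv2.approxPolyDP(c0,4,True).reshape(-1,2).tolist())
print(g[300,300],g[240,380],g[215,222],g[290,253])
E
```

```text
panel slope [-4.53619277e-01  6.78592598e-02  3.61918887e+02] angle 0.4300379059207175 dir(x axis yaw) -8.5080804644094 364 2.2333350536208814
px [ 85  10 157] [111  30 119] [108  23 165] [112  31 122] [ 81  11 156] [120   2 106]
tote 2309.0 ((244.75198364257812, 253.94696044921875), (58.669158935546875, 63.621986389160156), 33.11134338378906) [[239, 213], [211, 253], [247, 277], [252, 296], [250, 277], [277, 237]]
light 3521.5 ((391.6203308105469, 243.63323974609375), (54.65288162231445, 69.58741760253906), 74.47589111328125) [[414, 211], [352, 227], [367, 278], [432, 260]]
109 155 111 105
```

```bash
python3 - <<'E'
from h import *
D=np.load('pics/t0_d.npy');C=cloud('top',D)
m=np.zeros(D.shape,np.uint8)
cv2.fillPoly(m,[np.array([[355,229],[410,214],[427,258],[369,275]])],1); cv2.rectangle(m,(386,246),(408,270),0,-1)
P=C[m>0];P=P[(P[:,2]>30)&(P[:,2]<130)];print(len(P))
from scipy.optimize import least_squares
q=P.mean(0)
f=lambda c:(P[:,2]-q[2])-c[0]*(P[:,0]-q[0])-c[1]*(P[:,1]-q[1])-c[2]
c=least_squares(f,[0,0,0],loss='soft_l1',f_scale=3).x
print('centre',q,c,'angle',np.arctan(np.hypot(*c[:2])),'yaw',np.degrees(np.arctan2(-c[1],-c[0])),np.median(abs(f(c))))
# scene view
p=cv2.imread('pics/s0.png')
cv2.imwrite('pics/s0a.png',cv2.resize(p[165:345,225:425],None,fx=4,fy=3.3,interpolation=cv2.INTER_CUBIC))
E
```

```text
2380
centre [ 619.54865698 -204.79047915   65.56820146] [-0.17408697 -0.04777042  0.00453424] angle 0.17859876637551522 yaw 15.344579247386884 1.9196532913251514
```

View pics/s0a.png

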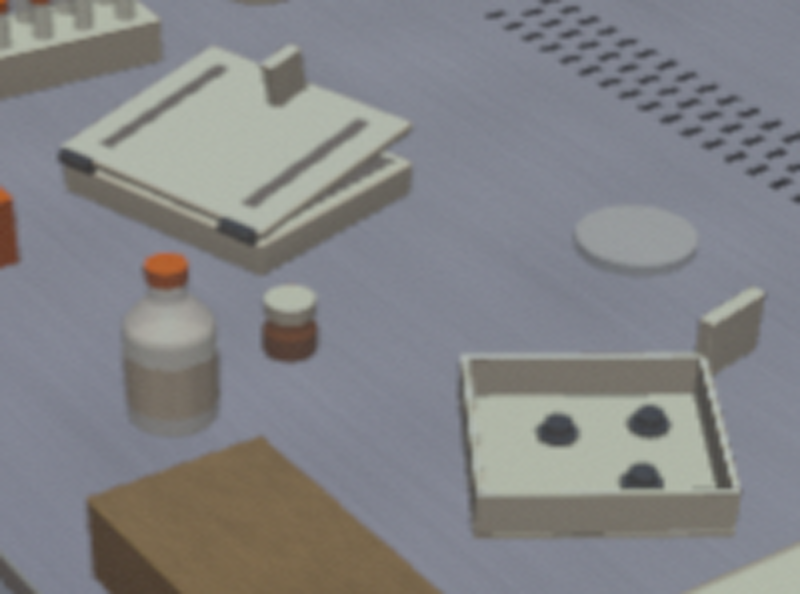

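```bash
python3 - <<'E'
from h import *
off=lambda L,a,b:[(u/5+a-.4,v/5+b-.4) for u,v in L]
R=onplane('top',off([(212,62),(62,278),(435,208),(278,412)],195,195),45)
print('rim',R[:,:2].round(1).tolist(),'ctr LR',(R[1]+R[2])[:2]/2,'LR yaw',np.degrees(np.arctan2(*(R[1]-R[2])[[1,0]]))-90,'len',np.linalg.norm(R[1]-R[2]))
T=onplane('top',off([(270,414),(289,516)],195,195),80);print('tab top',T[:,:2],np.linalg.norm(T[1]-T[0]),np.degrees(np.arctan2(*(T[0]-T[1])[[1,0]])))
# hinge: far panel edge corners (top surface near hinge)
H=onplane('top',off([(55,155),(375,72)],340,195),50);d=H[0]-H[1];print('hinge',H[:,:2],H.mean(0)[:2],np.linalg.norm(d),np.degrees(np.arctan2(d[1],d[0]))-90)
yaw=np.radians(np.degrees(np.arctan2(d[1],d[0]))-90)
# base front corners bottom/top z=36
B=onplane('top',off([(132,436),(465,346)],340,195),25);print('basefront',B[:,:2],B.mean(0)[:2],np.linalg.norm(B[0]-B[1]))
# near edge of panel
a=.18;F=onplane('top',off([(137,420),(468,328)],340,195),44+170*np.sin(a)+6*np.cos(a));print('free edge',F[:,:2],F.mean(0)[:2],np.linalg.norm(F[0]-F[1]),'dist',np.linalg.norm((F.mean(0)-H.mean(0))[:2]))
tt=onplane('top',off([(300,292),(307,352)],340,195),44+160*np.sin(a)+54*np.cos(a));print('panel tab top px',tt[:,:2])
h=H.mean(0);e=np.array([np.cos(yaw),np.sin(yaw)])
for a in(.15,.18,.21):print(a,'tab',h[:2]+e*(-145*np.cos(a)+38*np.sin(a)),44+145*np.sin(a)+38*np.cos(a))
# scene view of the tabs: depth clusters
D=np.load('pics/s0_d.npy');C=cloud('scene',D)
for n,(u,v) in {'paneltab':(296,187),'totetab':(408,264)}.items():
    print(n,[C[v+j,u+i].round().tolist() for j in(-3,0,3) for i in (-3,0,3)])
E
```

```text
rim [[724.1, 241.7], [593.2, 324.8], [636.8, 107.3], [515.7, 195.7]] ctr LR [615.01886622 216.02940853] LR yaw 11.322252239988373 len 221.8717561916841
tab top [[510.43943659 195.56321714]
 [453.09204384 183.1250153 ]] 58.680766187464954 12.237464459152163
hinge [[ 669.2902672   -95.02182368]
 [ 721.54950405 -285.48627363]] [ 695.41988562 -190.25404866] 197.50375826991512 15.343108604142373
basefront [[ 506.70288327 -141.23661184]
 [ 561.40020583 -339.51685663]] [ 534.05154455 -240.37673423] 205.68629650352602
free edge [[ 509.73757015 -138.50814776]
 [ 563.65815796 -328.42615278]] [ 536.69786406 -233.46715027] 197.4241079995902 dist 164.49939902956768
panel tab top px [[ 576.07077605 -224.70748095]
 [ 542.6569379  -227.8440168 ]]
0.15 tab [ 562.63430377 -226.68747848] 103.24183017024149
0.18 tab [ 564.40770679 -226.20089588] 107.34534847269313
0.21 tab [ 566.29901194 -225.68196353] 111.39186023720208
paneltab [[581.0, -211.0, 125.0], [567.0, -216.0, 118.0], [556.0, -217.0, 114.0], [579.0, -215.0, 112.0], [570.0, -212.0, 111.0], [553.0, -223.0, 100.0], [576.0, -220.0, 98.0], [564.0, -221.0, 94.0], [554.0, -221.0, 90.0]]
totetab [[498.0, 196.0, 77.0], [1394.0, 1078.0, 1063.0], [475.0, 195.0, 66.0], [500.0, 200.0, 70.0], [485.0, 195.0, 60.0], [473.0, 194.0, 55.0], [499.0, 199.0, 59.0], [483.0, 195.0, 50.0], [471.0, 194.0, 43.0]]
```

```bash
python3 -m inch '0.331 0.355 0 -0.115 1;0.331 0.355 0 -0.115 1;0.331 0.355 0 -0.115 1;0.331 0.355 0 -0.115 1;0.331 0.355 0 -0.115 1;0.331 0.355 0 -0.115 1;0.331 0.355 0 -0.115 1;0.331 0.355 0 -0.115 1;0.331 0.355 0 -0.115 1;0.331 0.355 0 -0.115 1'
```

```text
t: 1.1
tcp_pos: [566.4, -221.2, 404.3]
tool_rot: [0.991, 0.135, 0.0, -0.001]
force: [0.7, -0.2, 0.5]
opening: 85.5
```

```bash
python3 -m inch '0 0 -0.05 0 1;0 0 -0.1 0 1;0 0 -0.142 0 1;0 0 -0.142 0 1;0 0 -0.142 0 1'; python3 - <<'E'
from h import *
p,_=snap('scene','s1')
s=r.get_state();g=s['tcp_pos']-[0,0,155];print(s['tcp_pos'],proj('scene',g))
cv2.imwrite('pics/s1a.png',cv2.resize(p[120:270,200:400],None,fx=4,fy=4,interpolation=cv2.INTER_CUBIC))
E
```

```text
t: 1.6
tcp_pos: [564.6, -224.8, 262.9]
tool_rot: [0.991, 0.134, -0.001, -0.0]
force: [0.4, -0.5, 0.6]
opening: 85.3
[ 565.17061991 -224.97844052  264.38154357] [[295.01527071 185.01265018]]
```

View pics/s1a.png

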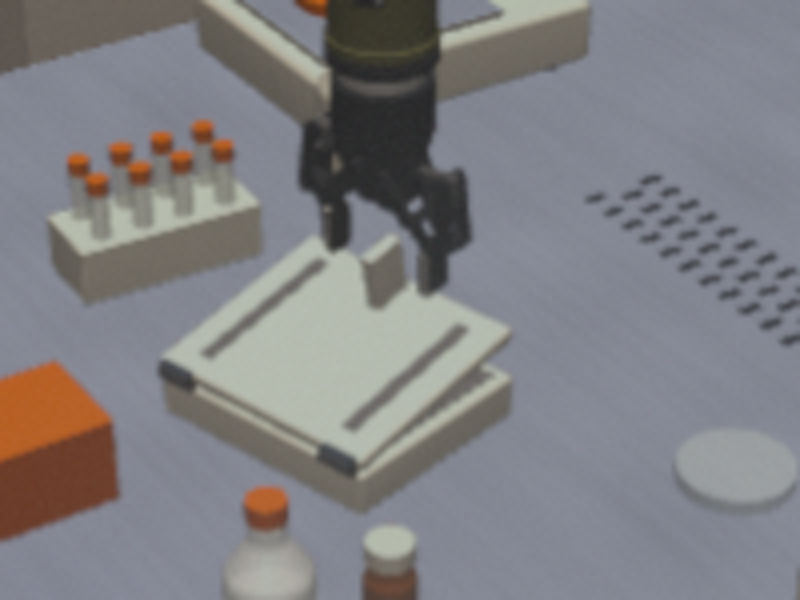

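The fingers straddle the panel tab, whose middle is near crop pixel (385,270). I'll close on it.

```bash
python3 -m inch '0 0 0 0 0.12;0 0 0 0 0.12;0 0 0 0 0.12;0 0 0 0 0.12;0 0 0 0 0.12;0 0 0 0 0.12'
```

```text
t: 2.25
tcp_pos: [564.5, -225.5, 263.1]
tool_rot: [0.991, 0.133, 0.0, 0.001]
force: [-0.0, -2.2, 3.1]
opening: 11.8
```

```bash
python3 -m inch '0.004 0.001 0.008 0 0.12;0.0083 0.0023 0.0158 0 0.12;0.013 0.0035 0.0235 0 0.12;0.0183 0.005 0.0305 0 0.12;0.024 0.0065 0.0375 0 0.12;0.0299 0.0082 0.0438 0 0.12;0.0363 0.01 0.05 0 0.12;0.043 0.0118 0.0556 0 0.12;0.0505 0.0138 0.0612 0 0.12;0.0587 0.0161 0.0664 0 0.12'; python3 -m inch '0 0 0 0 0.12;0 0 0 0 0.12;0 0 0 0 0.12'; python3 - <<'E'
from h import *
p,_=snap('scene','s2')
cv2.imwrite('pics/s2a.png',cv2.resize(p[120:270,200:400],None,fx=4,fy=4,interpolation=cv2.INTER_CUBIC))
E
```

```text
t: 3.25
tcp_pos: [621.4, -209.9, 327.4]
tool_rot: [0.991, 0.133, -0.004, -0.0]
force: [-4.4, -4.5, -6.8]
opening: 11.5
t: 3.55
tcp_pos: [622.4, -209.4, 328.4]
tool_rot: [0.991, 0.133, -0.001, 0.0]
force: [-1.9, -5.7, -4.6]
opening: 11.2
```

View pics/s2a.png

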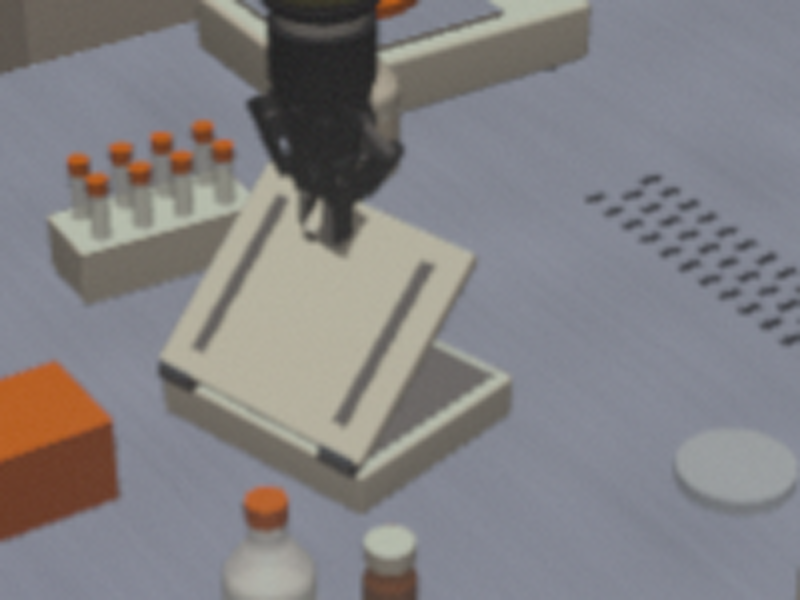

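The panel now stands at about 45°, with its free edge running from roughly (290,180) to (475,260) in the crop. I'll release it, retract upward and measure the angle.

```bash
python3 -m inch '0 0 0 0 0.3;0 0 0 0 0.5;0 0 0 0 0.7;0 0 0 0 0.8;0 0 0 0 0.8'; python3 -m inch '0 0 0.04 0 0.8;0 0 0.08 0 0.8;0 0 0.1 0 0.8;-0.05 0.04 0.1 0 0.8;-0.1 0.08 0.1 0 0.8;-0.1 0.12 0.1 0 0.8;-0.1 0.12 0.1 0 0.8'; python3 - <<'E'
from h import *
p,D=snap('scene','s3')
cv2.imwrite('pics/s3a.png',cv2.resize(p[120:320,200:440],None,fx=3.3,fy=3,interpolation=cv2.INTER_CUBIC))
C=cloud('scene',D)
m=np.zeros(D.shape,np.uint8)
# panel interior between stripes (crop s2a /4 + (200,120))
cv2.fillPoly(m,[np.array([[272,175],[300,186],[288,225],[254,212]])],1)
P=C[(m>0)&(D>0)];q=np.median(P,0);P=P[np.linalg.norm(P-q,axis=1)<120]
for _ in range(5):
    q=P.mean(0);n=np.linalg.svd(P-q,full_matrices=False)[2][2];e=(P-q)@n;P=P[abs(e)<max(4,2*e.std())]
print(len(P),n,e.std(),'angle',np.arccos(abs(n[2])))
E
```

```text
t: 4.1
tcp_pos: [623.3, -208.4, 329.3]
tool_rot: [0.991, 0.134, 0.0, -0.0]
force: [0.0, -0.1, -0.0]
opening: 68.5
t: 4.8
tcp_pos: [521.1, -83.5, 430.1]
tool_rot: [0.991, 0.136, 0.0, -0.001]
force: [0.6, 0.8, 0.7]
opening: 68.3
1239 [0.65874663 0.17570598 0.73156017] 2.8593339690663306 angle 0.7501887883959111
```

View pics/s3a.png

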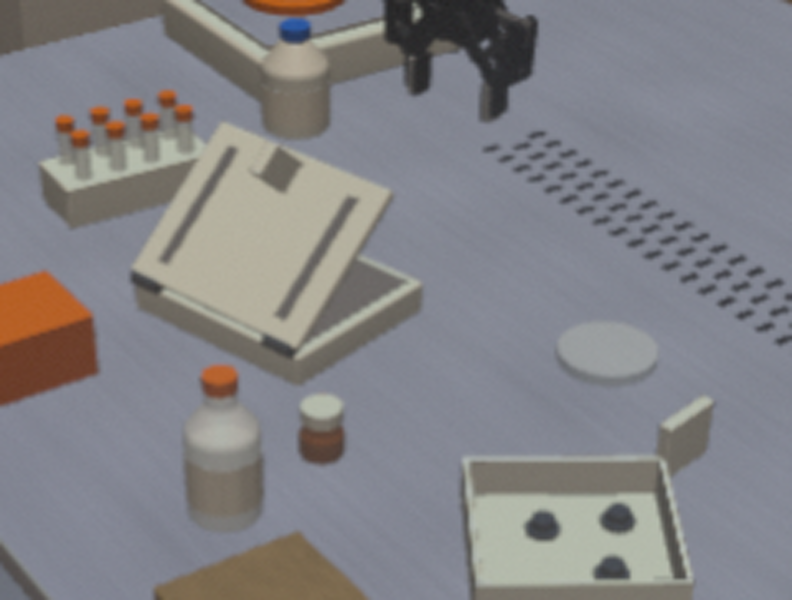

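The panel is released at about 0.75 rad. In the crop its hinge is near (215,310) and the tote tab near (687,435). Next is the move to the tote tab.

```bash
python3 -m inch '-0.051 0.275 0 -0.056 0.8;-0.051 0.275 0 -0.056 0.8;-0.051 0.275 0 -0.056 0.8;-0.051 0.275 0 -0.056 0.8;-0.051 0.275 0 -0.056 0.8;-0.051 0.275 0 -0.056 0.8;-0.051 0.275 0 -0.056 0.8;-0.051 0.275 0 -0.056 0.8'; python3 -m inch '0 0 -0.05 0 0.8;0 0 -0.1 0 0.8;0 0 -0.15 0 0.8;0 0 -0.19 0 0.8;0 0 -0.214 0 0.8;0 0 -0.214 0 0.8;0 0 -0.214 0 0.8'; python3 - <<'E'
from h import *
p,D=snap('scene','s4')
s=r.get_state();print(s['tcp_pos'],proj('scene',s['tcp_pos']-[0,0,155]))
cv2.imwrite('pics/s4a.png',cv2.resize(p[200:340,320:480],None,fx=4.2,fy=4.2,interpolation=cv2.INTER_CUBIC))
E
```

```text
t: 5.65
tcp_pos: [472.9, 186.2, 428.9]
tool_rot: [0.994, 0.106, 0.0, 0.0]
force: [-0.1, -2.0, -0.2]
opening: 68.6
t: 6.35
tcp_pos: [473.0, 185.1, 215.3]
tool_rot: [0.995, 0.105, -0.0, 0.0]
force: [-0.0, 0.2, 0.2]
opening: 68.3
[473.18768661 185.59922022 216.09256044] [[408.98168434 260.2867991 ]]
```

View pics/s4a.png

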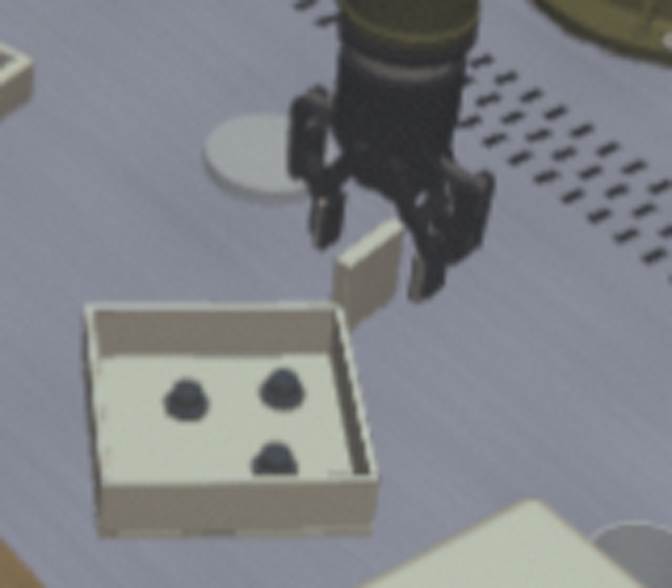

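```bash
python3 -m inch '0 0 0 0 0.4;0 0 0 0 0.2;0 0 0 0 0.13;0 0 0 0 0.13;0 0 0 0 0.13;0 0 0 0 0.13;0 0 0 0 0.13'; python3 -m inch '0 0 0 0 0.13;0 0 0 0 0.13'
```

```text
t: 7.1
tcp_pos: [472.2, 186.6, 215.7]
tool_rot: [0.994, 0.106, 0.001, -0.0]
force: [-1.3, -0.8, 6.7]
opening: 11.9
t: 7.3
tcp_pos: [472.2, 186.6, 215.7]
tool_rot: [0.994, 0.106, 0.001, -0.0]
force: [-1.6, 0.4, 6.6]
opening: 11.4
```

```bash
python3 -m inch '0.0015 0.0003 0.0065 0 0.13;0.0032 0.0007 0.0127 0 0.13;0.005 0.0011 0.019 0 0.13;0.0071 0.0015 0.0252 0 0.13;0.0071 0.0015 0.0252 0 0.13;0.0071 0.0015 0.0252 0 0.13'; python3 - <<'E'
from h import *
p,D=snap('scene','s5')
cv2.imwrite('pics/s5a.png',cv2.resize(p[200:340,320:480],None,fx=4.2,fy=4.2,interpolation=cv2.INTER_CUBIC))
s=r.get_state();print(s['force'],s['ft_torque'],s['opening'])
E
```

```text
t: 7.9
tcp_pos: [479.4, 187.8, 240.5]
tool_rot: [0.994, 0.106, 0.0, -0.0]
force: [-0.3, 0.1, -2.6]
opening: 11.6
[-1.42115371  0.5976565  -2.17278459] [0.06857484 0.02172598 0.02299851] 11.7485859838185
```

View pics/s5a.png

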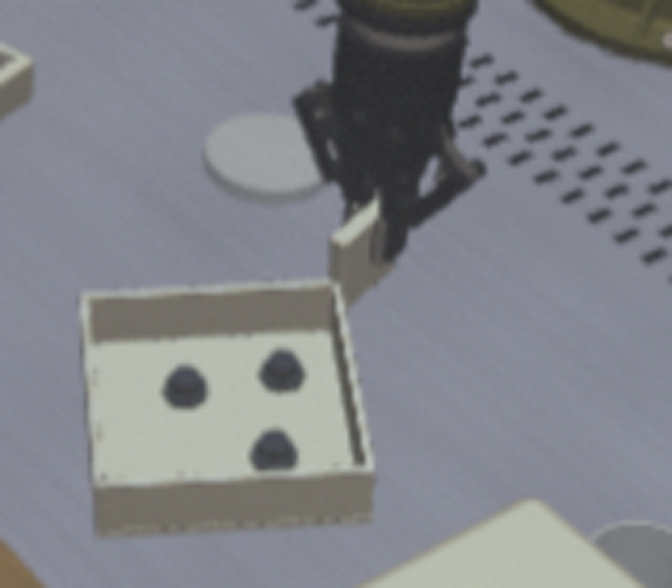

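```bash
python3 -m inch '0.0022 0.0005 0.006 0 0.13;0.0045 0.001 0.0123 0 0.13;0.007 0.0015 0.0185 0 0.13;0.0096 0.0021 0.0244 0 0.13;0.0124 0.0027 0.0304 0 0.13;0.0152 0.0033 0.0362 0 0.13;0.0182 0.004 0.042 0 0.13;0.0214 0.0046 0.0477 0 0.13;0.0214 0.0046 0.0477 0 0.13'; python3 - <<'E'
from h import *
p,D=snap('scene','s6')
cv2.imwrite('pics/s6a.png',cv2.resize(p[200:340,320:480],None,fx=4.2,fy=4.2,interpolation=cv2.INTER_CUBIC))
s=r.get_state();print(s['force'],s['ft_torque'],s['opening'])
E
```

```text
t: 8.85
tcp_pos: [501.2, 192.6, 288.8]
tool_rot: [0.994, 0.106, 0.001, -0.0]
force: [0.3, 0.6, -4.3]
opening: 11.6
[ 0.04983827  0.63459646 -3.32464397] [ 0.09770908 -0.12079975  0.0163775 ] 11.974005706033163
```

View pics/s6a.png

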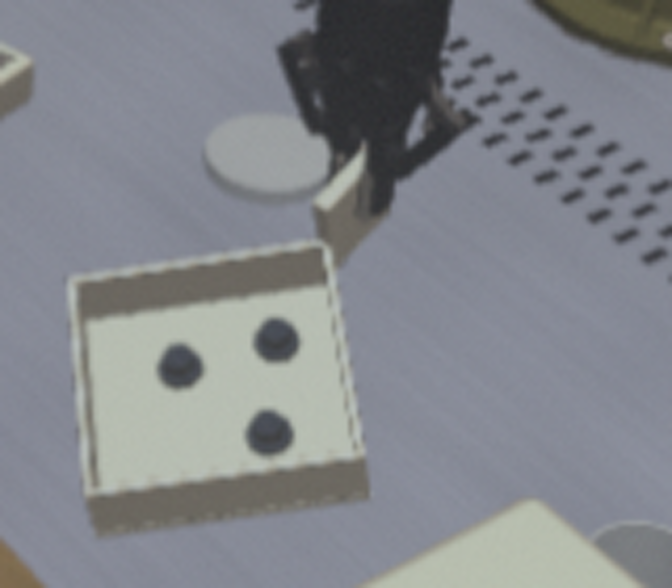

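```bash
python3 -m inch '0.0034 0.0008 0.0055 0 0.13;0.0068 0.0015 0.0111 0 0.13;0.0104 0.0022 0.0165 0 0.13;0.0141 0.003 0.0219 0 0.13;0.018 0.0038 0.0272 0 0.13;0.0219 0.0047 0.0323 0 0.13;0.026 0.0056 0.0374 0 0.13;0.0302 0.0065 0.0424 0 0.13;0.0346 0.0075 0.0472 0 0.13;0.039 0.0084 0.0519 0 0.13';python3 -m inch '0 0 0 0 0.13;0 0 0 0 0.13;0 0 0 0 0.13;0 0 0 0 0.13;0 0 0 0 0.13;0 0 0 0 0.13;0 0 0 0 0.13;0 0 0 0 0.13'; python3 - <<'E'
from h import *
p,D=snap('scene','s7');snap('top','t7')
cv2.imwrite('pics/s7a.png',cv2.resize(p[120:340,220:480],None,fx=3,fy=2.7,interpolation=cv2.INTER_CUBIC))
s=r.get_state();print(s['force'],s['ft_torque'],s['opening'])
E
```

```text
t: 9.9
tcp_pos: [540.0, 200.9, 340.2]
tool_rot: [0.994, 0.106, -0.0, -0.0]
force: [1.2, 0.4, -3.9]
opening: 11.8
t: 10.7
tcp_pos: [539.7, 200.8, 339.9]
tool_rot: [0.994, 0.106, 0.0, -0.0]
force: [1.2, -0.1, -3.3]
opening: 11.8
[ 1.64124203  0.62119974 -2.79025075] [ 0.08515801 -0.43828418  0.01036808] 11.722612896860761
```

View pics/s7a.png

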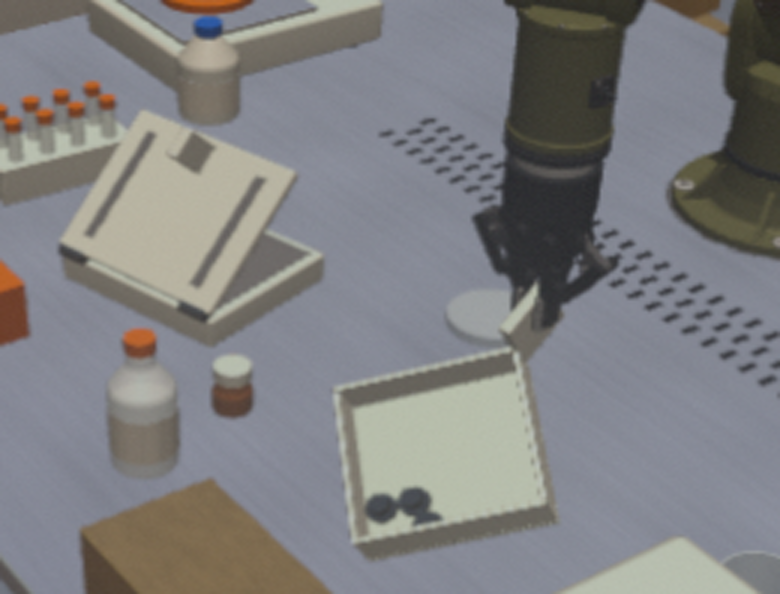

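View pics/t7.png

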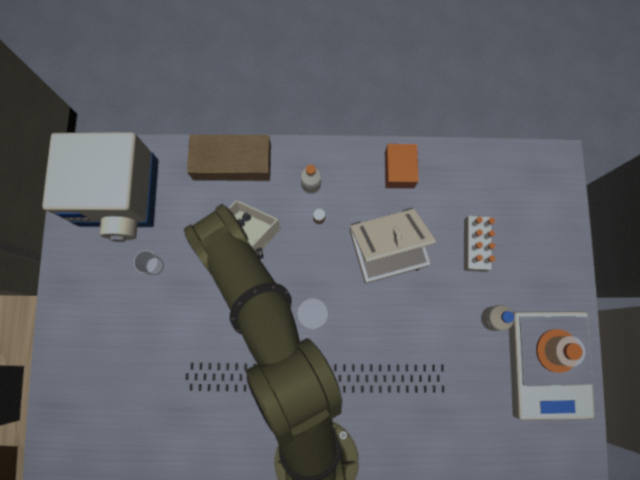

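The scene view shows the tote tipped, with the ferrules gathered at crop (382,508), (413,500) and (427,520), close to the low corner near (358,540). I'll check the numbers.

```bash
python3 - <<'E'
from h import *
D=np.load('pics/s7_d.npy');C=cloud('scene',D);f=lambda u,v:(u/3+220,v/2.7+120)
m=np.zeros(D.shape,np.uint8)
cv2.fillPoly(m,[np.array([f(375,420),f(505,390),f(525,480),f(385,480)]).astype(np.int32)],1)
P=C[(m>0)&(D>0)]
for _ in range(5):
    q=P.mean(0);n=np.linalg.svd(P-q,full_matrices=False)[2][2];n*=np.sign(n[2]);e=(P-q)@n;P=P[abs(e)<max(4,2*e.std())]
print(len(P),e.std(),n,'tilt',np.arccos(n[2]),'yaw',np.degrees(np.arctan2(n[1],n[0])))
# inner corner: floor plane intersect
th=np.arccos(n[2]);yaw=np.radians(12.2)
d=np.array([np.cos(th)*np.cos(yaw),np.cos(th)*np.sin(yaw),-np.sin(th)]); zz=np.array([np.sin(th)*np.cos(yaw),np.sin(th)*np.sin(yaw),np.cos(th)])
g=r.get_state()['tcp_pos']-[0,0,155]
corner=g+d*(143+106)-zz*55;low=g+d*256-zz*60
print('corner',corner,proj('scene',corner),'lowest',low,'px expected corner',f(368,535))
o,v=ray('scene',[f(382,508),f(413,500),f(427,518)])
for k in v:
    t=((corner+zz*8-o)@zz)/(k@zz);X=o+k*t;print(X.round(),np.linalg.norm(X-corner))
# bystanders: compare t0/t7
a=cv2.imread('pics/t0.png').astype(int);b=cv2.imread('pics/t7.png').astype(int);df=abs(a-b).sum(2)
for nme,(u,w) in dict(bottle=(311,178),jar=(319,215),dish=(313,313),beaker=(149,262),rack=(480,243),flask=(500,317)).items():print(nme,(df[w-14:w+14,u-14:u+14]>60).mean())
E
```

```text
1162 2.2977393642898556 [0.49321337 0.0938867  0.86482707] tilt 0.5259904937419488 yaw 10.777716617879143
corner [723.16686791 240.56131597  12.3262585 ] [[343.78241056 322.9933576 ]] lowest [726.63028268 241.31013275   4.48763416] px expected corner (342.6666666666667, 318.14814814814815)
[701. 223.  36.] 37.124209761564494
[680. 237.  46.] 54.75663924311356
[683. 258.  42.] 53.65016135435213
bottle 0.0
jar 0.0
dish 0.0
beaker 0.0
rack 0.0
flask 0.0
```

```bash
python3 - <<'E'
from h import *
s=r.get_state();print(s['t'],s['tcp_pos'],abs(s['joint_velocities']).max());print(ticket.finish_job())
E
```

```text
10.8 [539.67844108 200.88971386 339.90714159] 0.0020158290935960886
the job is handed in; nothing more can be done
None
```

The job is handed in at t = 10.8 s. The inspection light's panel is up and let go of, and the arm is holding the tote tipped and still. I don't know the verdict, since the hand-in reports none.

- **Panel:** I pinched its tab and swung it up on the hinge arc. After release it measured about 0.75 rad (43°). It started slightly open, at about 0.18 rad, not folded flat.
- **Tote:** I took it by its tab and tipped it about its far bottom corner. Just before hand-in its tilt was about 0.53 rad (30°), with the grip point about 185 mm above the worktop. The joint speeds were close to zero.
- **Ferrules:** all three are gathered in the corner opposite the tab, about 37, 55 and 54 mm from it (limit 80 mm). The third is partly hidden by the tub wall, so its figure is rougher.
- **Other things on the worktop:** no change between the first and last top views around any of the six bystanders.
- **Small disagreements:** the tote's direction came out at 10.8° in the last check against 12.2° earlier. Its corner projected about 5 pixels away from where I saw it. Both are well within the margins.

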